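# Tighten the bell stand's ratchet clamp lever

## Robot

A 6-joint arm with a two-finger parallel gripper is mounted at the origin on the work surface. World frame = base frame: x ahead of the robot, y to its left, z up, the work surface at z = 0. Lengths are in m, angles in rad, forces in N, time in s.
With the tool pointing down it reaches from about 0.275 to 0.85 m from the base axis. Payload 5.2 kg.
Tool frame: the origin (TCP) lies midway between the tips of the shut fingers; the grasp point (between the pads) lies 19 mm behind it (r.hold_point_z is the distance from the TCP to the grasp point, in m); z points along the fingers, y is the line along which they close (so a half turn about z gives the same grasp; the last joint's range is limited). The gripper opens to 85 mm and grips with 20 to 120 N. Pads are 22 mm wide; open, the fingers measure 114 mm over their backs; the gripper's body (76 mm by 85 mm) begins 54 mm behind the grasp point. The pads swing forward as they close: fully open they stand 13 mm farther back than shut.
Start: joints at [1.034, 0.259, 1.535, -0, 1.348, -0.203], TCP at [0.18, 0.52, 0.195] pointing down, gripper open.
Joint ranges: [-3.14, 3.14], [-0.91, 2.08], [0.19, 2.58], [-1.22, 4.36], [0.22, 2.71], [-3.12, 3.12]. Speed limits (rad/s): [2.57, 2.57, 3.14, 3.14, 3.14, 3.14].

## Interface

Orientations are given as a unit quaternion [x, y, z, w].
In Python, from workcell import sensors, eyes, r gives the robot as it stands. The module is installed in compiled form; this text tells all that it offers.
- The arm moves only by the shell command python3 -m crank 'ROWS' [FORCE]. ROWS is JSON, a list of rows, each an object of numbers: "dx", "dy", "dz": the shift along the tool's x, y, z in mm; "rx", "ry", "rz": the turn, a rotation vector about the tool's x, y, z in rad; "gripper": the closure, from 0 (fully open) to 1 (shut). A call has 1 to 8 rows; each row is the pose to reach, as a shift and turn from the pose commanded when the call began, along the tool's axes at that moment; what a row does not reach only later rows make up. A row lasts 1/8 s, in which the tool goes at most 62.5 mm and 10.7 degrees, less where a joint would pass 70% of its speed; a pose out of reach is approached as far as the arm can. A call with a gripper value outside its range is refused whole. The fingers move at their own pace and stop on an object; FORCE is the grip in N (left out, the last holds). Time passes only in rows, so rows that repeat a pose let the fingers close. It gives the time, the measured TCP pose, the force, the opening and the grip force at its end, in the units of the state.
- sensors.state(): the state, without advancing time (a new reading comes with each control period).
- eyes.get_image(name): name is "scene" or "side" or "wrist"; returns a dict with "color" (480x640x3 uint8, blue, green, red), "depth" (480x640 float32, m along the optical axis (not along the pixel's ray), 0 where there is no reading), "fovy" (degrees; the focal length in pixels is half the picture's height over the tangent of half this angle, whatever the lens; pixels are square), "cx", "cy" (the principal point, pixels), "rvec" (rotation vector, rad) and "tvec" (3), from world to camera coordinates, as OpenCV has them. Camera axes: x right, y down, z forward; pixel columns grow to the right and rows downward; lengths in m; the calibration is good to about 2 mm. The wrist camera is an equidistant fisheye: a pixel r from the principal point sees the ray r / f radians off the axis. A picture is of the moment at which its call begins.
- r.finish_job(): hands the job in; it is judged then, once.
The state is a dict: "time": time; "joints": joint angles; "joint_vel": joint speeds; "tau": joint torques, N m; "tcp_pos": TCP position; "ee_rot": TCP orientation; "ft_force": force on the tool from outside, world axes, zero at the start; "torque": the same for the moment, N m; "opening": finger opening in m; "gripper_force": force on a finger pad.
Only numpy, scipy, OpenCV 4.12 (cv2) and the standard library are available. Lean on these libraries where they do the work, as an engineer would, in place of code of your own. Each camera call takes 0.05 s, during which the arm holds its last target. There are 200 camera calls.

## Task

The clamp with the red lever on the bell stand is loose and its lever has run out of room, so take one more stroke: lift the red lever up off its serrations, swing it all the way back anticlockwise (seen from above) without loosening the screw, let it drop fully into the serrations again, and turn it clockwise back to where it started so that the screw tightens. Leave the lever down and released, and do not disturb the blue lever on the lamp stand.

Things in the scene. Friction and masses are not known exactly. Their poses are not given: they have to be found in the camera images.
- red_knob (a point): Centre of the upright red grip ending the red lever: 24 mm diameter, 42 mm clear height (half above, half below), 29 mm rim on top. The arm, top 28 mm under this point, runs level to the clamp axis 85 mm away. Lever and grip turn as one about that axis and lift straight up, 24 mm at most, against a spring (5 to 7 N with weight). Let go, it drops into the nearest notch. Starts down.
- red_axis (a point): Fixed point on the bell stand's vertical clamp axis, 98 mm above the chowki top (itself at z 60 mm), level with red_knob when the lever is fully down. z up; x points along the grey foot (160 x 110 x 35 mm) to the brass bell post, 88 mm off, top 235 mm above chowki. The lever starts 30 deg from -x on the +y side, 2 deg off a stop pin; the other stop is 63 deg back (30 to 33 deg on the -y side).
- red_screw (a joint): Angle in rad of the toothed screw disc under the red lever: 0 at start (loose), grows clockwise from above (tighter); needs 0.2 N m (2.5 N at the grip), stays put. Lever down: its pins mesh 8 mm deep, both turn together. Lifted 12 mm or more: lever swings free, screw stays. Notches every 20 deg; three notches (60 deg) back nearly reach the stop and give a stroke of about 1.05.
- blue_knob (a point): Centre of the grip of a same-sized blue lever on the lamp stand (brass post with a small dish lamp on top): a bystander, correctly set, to be left alone.

How it is judged:
By the outcome, as a careful person would: the job done as asked, in the order asked, and still so for the second after the job is handed in, with the robot touching nothing.
It also fails if it takes over 42 s, if anything falls off the work surface, if the arm or the gripper's body presses on something with over 40 N, if the wrist force passes 120 N, or if a joint passes its speed limit or range.

## Working session

There is one attempt and no reset: what is moved stays moved. The work goes in short steps, Python scripts to look and compute and a shell command to move; the robot and the scene stay as the last step left them, time stands still between calls to the robot, and variables do not carry over. Pictures are saved under pics/ and viewed, at most 10 in all, crops included, and the job is handed in when it is done.

```bash
mkdir -p pics
cat > h.py <<'E'
import numpy as np, cv2
from workcell import sensors, eyes, r
def cam(n):
    d=eyes.get_image(n); d['R']=cv2.Rodrigues(np.array(d['rvec'],float))[0]; d['t']=np.array(d['tvec'],float).ravel()
    d['f']=240/np.tan(np.radians(d['fovy'])/2); d['n']=n; return d
def ray(d,u,v):
    x,y=(u-d['cx'])/d['f'],(v-d['cy'])/d['f']
    if d['n']=='wrist':
        th=np.hypot(x,y); s=np.sin(th)/max(th,1e-9); c=np.array([x*s,y*s,np.cos(th)])
    else: c=np.array([x,y,1.])
    w=d['R'].T@c; return -d['R'].T@d['t'], w/np.linalg.norm(w), 
def onz(d,u,v,z):
    o,w=ray(d,u,v); return o+w*(z-o[2])/w[2]
def dep(d,u,v):
    z=d['depth'][int(v),int(u)]; o,w=ray(d,u,v); 
    c=(d['R']@w)[2]; return o+w*z/c
def blobs(d,col,amin=30):
    h=cv2.cvtColor(d['color'],cv2.COLOR_BGR2HSV)
    m=(cv2.inRange(h,(0,120,60),(8,255,255))|cv2.inRange(h,(172,120,60),(180,255,255))) if col=='red' else cv2.inRange(h,(100,120,50),(130,255,255))
    n,l,s,c=cv2.connectedComponentsWithStats(m)
    return [(s[i].tolist(),c[i].round(1).tolist()) for i in range(1,n) if s[i][4]>amin]
def tri(a,b):
    (o1,w1),(o2,w2)=a,b
    A=np.stack([w1,-w2],1); k=np.linalg.lstsq(A,o2-o1,rcond=None)[0]
    p,q=o1+k[0]*w1,o2+k[1]*w2; return (p+q)/2,np.linalg.norm(p-q)
E
python3 - <<'E'
from h import *
for n in ('scene','side','wrist'):
    d=cam(n); cv2.imwrite(f'pics/{n}0.png',d['color'])
    print(n,d['f'],(-d['R'].T@d['t']).round(3))
    for c in('red','blue'):
        for b in blobs(d,c): print(c,b, dep(d,*b[1]).round(3))
E
```

```text
scene 584.8534358191374 [0.889 0.368 0.857]
red ([352, 306, 104, 64, 2640], [397.8, 339.5]) [0.593 0.208 0.128]
blue ([260, 135, 29, 41, 668], [277.6, 155.7]) [ 0.515 -0.128  0.158]
blue ([212, 163, 44, 35, 1016], [233.0, 180.4]) [ 0.588 -0.154  0.134]
side 468.952386359914 [ 0.201 -0.382  0.483]
red ([225, 162, 83, 43, 1431], [260.8, 188.4]) [0.663 0.35  0.059]
blue ([374, 278, 105, 58, 3218], [419.9, 307.7]) [ 0.548 -0.145  0.13 ]
wrist 371.64829954431775 [0.105 0.547 0.373]
red ([589, 138, 51, 117, 4568], [617.2, 198.2]) [ 0.487  1.242 -0.39 ]
```

View pics/scene0.png

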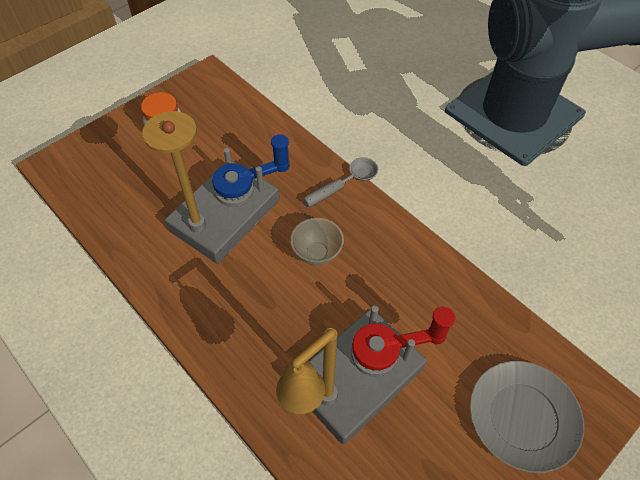

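View pics/side0.png

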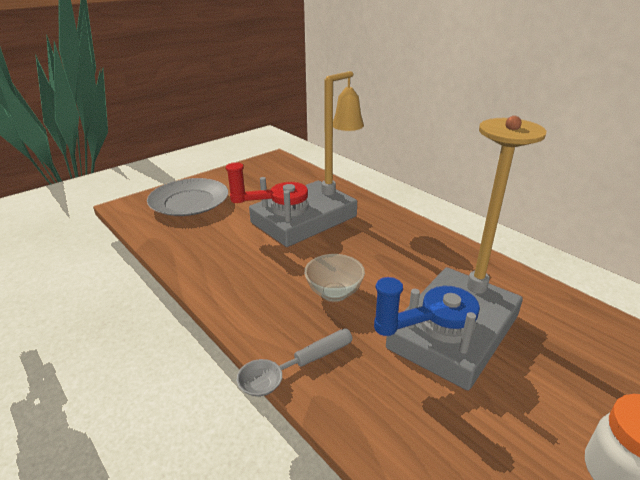

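The scene view shows the red knob at about (441,326), with its rim at (444,315) and the red hub at (377,344). The bell post base is at (330,395). In the side view the red knob is at (236,183), the hub at (289,188) and the post base at (329,188). The blue lever is far away.

Run:
```python
from h import *
s=cam('scene'); d=cam('side')
for nm,a,b in (('rimtop',(444,315),(235.5,167)),('knob',(441,326.5),(236.5,184)),('hub',(377,343),(289,187.5)),('post base',(331,392),(329,184))):
    p,e=tri(ray(s,*a),ray(d,*b)); print(nm,p.round(4),round(e,4),'depth',dep(s,*a).round(4),dep(d,*b).round(4))
print(sensors.state()['ee_rot'],sensors.state()['tcp_pos'],r.hold_point_z)
for n,c in(('scene',s),('side',d)):
    k=c['color']; crop=k[290:390,330:470] if n=='scene' else k[150:220,215:345]
    cv2.imwrite(f'pics/c_{n}.png',cv2.resize(crop,None,fx=5,fy=5))
```

```text
rimtop [0.5454 0.235  0.178 ] 0.0022 depth [0.5455 0.236  0.1802] [0.5428 0.2282 0.1807]
knob [0.5453 0.2374 0.1472] 0.0016 depth [0.5588 0.2432 0.1765] [0.5397 0.2258 0.1531]
hub [0.6187 0.1932 0.1332] 0.0007 depth [0.6192 0.1939 0.1354] [0.6183 0.1919 0.1338]
post base [0.7055 0.1936 0.1117] 0.005 depth [0.7078 0.1992 0.1284] [0.7019 0.1859 0.1156]
[ 1.66136144e-01  9.86102715e-01 -4.33774799e-04 -1.68252648e-04] [0.18004043 0.51940738 0.19419339] 0.0187
```

View pics/c_scene.png

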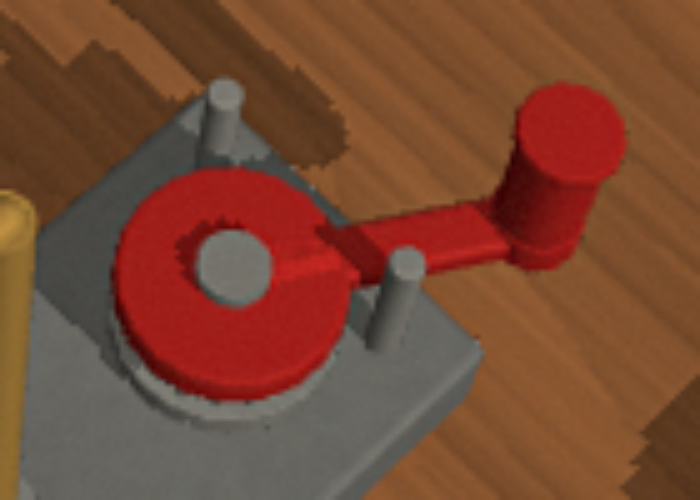

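View pics/c_side.png

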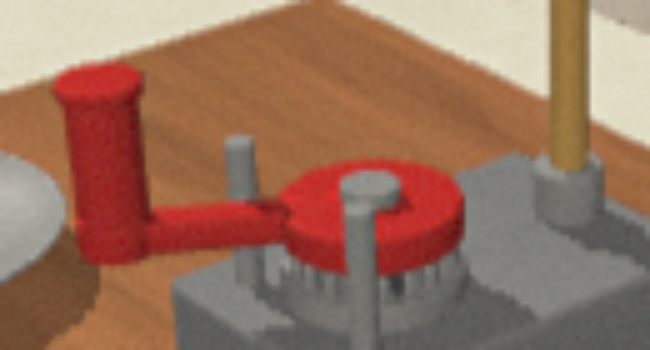

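The crops give the rim centre in the scene view at (444,316.6) and in the side view at (234.6,166). The hub top is at (376.8,343.4) in scene and (289,187.6) in side. In the world frame the axis is at about (0.619,0.193) and the knob at (0.545,0.2355), a radius of 85 mm. The lever points at 150°, the foot's x is close to world x, and the post is 88 mm from the axis, so all of this matches the text. Next I move above the knob with the fingers lined up tangentially.

```bash
python3 -m crank '[{"dz":-25,"gripper":0},{"dx":-438,"dy":-149,"dz":-25,"rz":0.19},{"dx":-438,"dy":-149,"dz":-25,"rz":0.19},{"dx":-438,"dy":-149,"dz":-25,"rz":0.19},{"dx":-438,"dy":-149,"dz":-25,"rz":0.19},{"dx":-438,"dy":-149,"dz":-25,"rz":0.19},{"dx":-438,"dy":-149,"dz":-25,"rz":0.19},{"dx":-438,"dy":-149,"dz":-25,"rz":0.19}]' 50
python3 -m crank '[{"dx":-1,"gripper":0},{"dx":-1,"gripper":0},{"dx":-1,"gripper":0}]'
python3 - <<'E'
from h import *
s=sensors.state(); print(s['time'],s['tcp_pos'],s['ee_rot'],s['joints'],s['ft_force'])
d=cam('wrist'); cv2.imwrite('pics/w1.png',d['color']); print(blobs(d,'red'), -d['R'].T@d['t'])
E
```

```text
0.25 [0.18004043 0.51940738 0.19419339] [ 1.66136144e-01  9.86102715e-01 -4.33774799e-04 -1.68252648e-04] [ 1.03418445e+00  2.59013468e-01  1.53548196e+00  2.98622038e-07
  1.34802775e+00 -2.02791800e-01] [-0.06324488 -0.32155108 -1.1546946 ]
[([589, 138, 51, 117, 4599], [617.0, 198.0])] [0.10504836 0.54687232 0.3735777 ]invalid input at $[0]: expected keys dx, dy, dz, rx, ry, rz, gripper
invalid input at $[0]: expected keys dx, dy, dz, rx, ry, rz, gripper
```

View pics/w1.png

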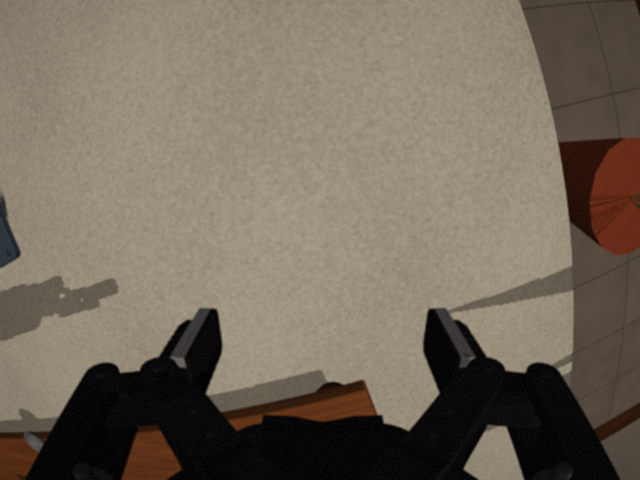

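The call was refused because every row needs all the keys. The wrist picture shows only the table, with the open fingers at (205,340) and (440,340). I'll send it again with full rows.

```bash
python3 -m crank '[{"dx":0,"dy":0,"dz":-25,"rx":0,"ry":0,"rz":0,"gripper":0},{"dx":-438,"dy":-149,"dz":-25,"rx":0,"ry":0,"rz":0.19,"gripper":0},{"dx":-438,"dy":-149,"dz":-25,"rx":0,"ry":0,"rz":0.19,"gripper":0},{"dx":-438,"dy":-149,"dz":-25,"rx":0,"ry":0,"rz":0.19,"gripper":0},{"dx":-438,"dy":-149,"dz":-25,"rx":0,"ry":0,"rz":0.19,"gripper":0},{"dx":-438,"dy":-149,"dz":-25,"rx":0,"ry":0,"rz":0.19,"gripper":0},{"dx":-438,"dy":-149,"dz":-25,"rx":0,"ry":0,"rz":0.19,"gripper":0},{"dx":-438,"dy":-149,"dz":-25,"rx":0,"ry":0,"rz":0.19,"gripper":0}]' 50
python3 - <<'E'
from h import *
s=sensors.state(); print(s['time'],s['tcp_pos'],s['ee_rot'],s['joints'],s['ft_force'])
E
```

```text
time: 1.3
tcp_pos: [0.5268, 0.2494, 0.2197]
ee_rot: [0.259, 0.966, 0.0, 0.0]
ft_force: [0.5, 0.9, -0.7]
opening: 0.0852
gripper_force: 0.0
1.3 [0.52678664 0.24936369 0.21969511] [2.59004097e-01 9.65876202e-01 1.80153863e-04 8.93458643e-05] [ 2.50688651e-01  3.02778775e-01  1.41323161e+00  2.28751952e-04
  1.42524982e+00 -7.96158859e-01] [ 0.45893138  0.9431521  -0.65098159]
```

```bash
python3 -m crank '[{"dx":0,"dy":0,"dz":0,"rx":0,"ry":0,"rz":0,"gripper":0},{"dx":0,"dy":0,"dz":0,"rx":0,"ry":0,"rz":0,"gripper":0}]' 50
python3 - <<'E'
from h import *
s=sensors.state(); print(s['time'],s['tcp_pos'])
d=cam('wrist'); cv2.imwrite('pics/w2.png',d['color'])
for b in blobs(d,'red'): print(b,onz(d,*b[1],0.179))
E
```

```text
time: 1.55
tcp_pos: [0.5249, 0.2507, 0.2192]
ee_rot: [0.259, 0.966, -0.0, -0.001]
ft_force: [0.5, -0.2, -0.6]
opening: 0.0854
gripper_force: 0.0
1.55 [0.52493023 0.25074939 0.2191967 ]
([284, 242, 72, 137, 5529], [319.7, 317.5]) [0.56570118 0.2266377  0.179     ]
```

View pics/w2.png

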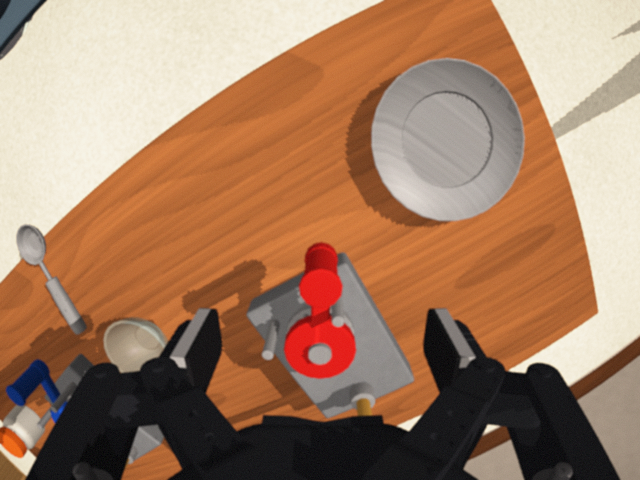

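The wrist view shows the rim top centred at about (320.5,288) and the hub at (320,354), between the open fingers.

Run:
```python
from h import *
d=cam('wrist'); k=onz(d,320.5,288,.179); h=onz(d,320,354,.134); print(k,h,k-h,np.linalg.norm((k-h)[:2]),np.degrees(np.arctan2(*(k-h)[[1,0]])))
s=sensors.state(); from scipy.spatial.transform import Rotation as R
for kn in (k,np.array([.5452,.2353,.158])): print(R.from_quat(s['ee_rot']).inv().apply(kn-s['tcp_pos'])*1e3)
```

```text
[0.54634556 0.2389366  0.179     ] [0.61988656 0.19550919 0.134     ] [-0.073541    0.04342741  0.045     ] 0.08540620262606087 149.43731171247026
[-25.58854198  -0.06446303  40.60832655]
[-26.42382826  -3.78572242  61.60812858]
```

```bash
python3 -m crank '[{"dx":-26,"dy":-1.5,"dz":0,"rx":0,"ry":0,"rz":0,"gripper":0},{"dx":-26,"dy":-1.5,"dz":40,"rx":0,"ry":0,"rz":0,"gripper":0},{"dx":-26,"dy":-1.5,"dz":80,"rx":0,"ry":0,"rz":0,"gripper":0.2},{"dx":-26,"dy":-1.5,"dz":80,"rx":0,"ry":0,"rz":0,"gripper":0.5},{"dx":-26,"dy":-1.5,"dz":80,"rx":0,"ry":0,"rz":0,"gripper":0.5},{"dx":-26,"dy":-1.5,"dz":80,"rx":0,"ry":0,"rz":0,"gripper":0.5}]' 50
python3 - <<'E'
from h import *
d=cam('wrist'); cv2.imwrite('pics/w3.png',d['color'])
E
```

```text
time: 2.4
tcp_pos: [0.5486, 0.237, 0.1419]
ee_rot: [0.259, 0.966, 0.001, 0.002]
ft_force: [0.4, 0.6, 0.8]
opening: 0.0424
gripper_force: 0.0
```

View pics/w3.png

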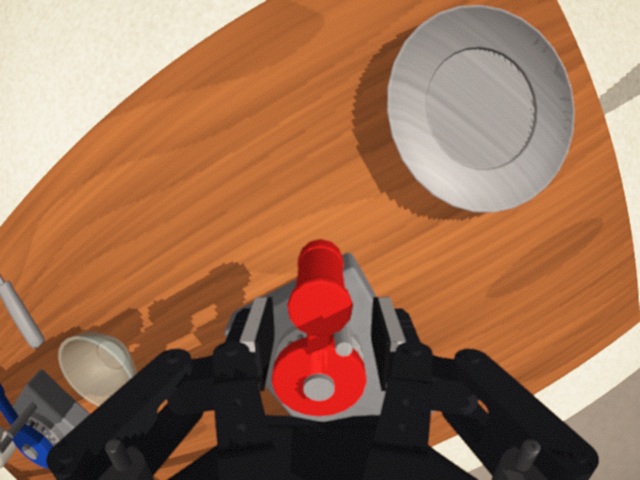

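The fingers straddle the knob, with pad edges at x of about 268 and 373 and the rim centre at (320,307), so it is centred. Close.

```bash
python3 -m crank '[{"dx":2,"dy":0,"dz":3,"rx":0,"ry":0,"rz":0,"gripper":0.55},{"dx":2,"dy":0,"dz":3,"rx":0,"ry":0,"rz":0,"gripper":0.6},{"dx":2,"dy":0,"dz":3,"rx":0,"ry":0,"rz":0,"gripper":0.65},{"dx":2,"dy":0,"dz":3,"rx":0,"ry":0,"rz":0,"gripper":0.9},{"dx":2,"dy":0,"dz":3,"rx":0,"ry":0,"rz":0,"gripper":0.9},{"dx":2,"dy":0,"dz":3,"rx":0,"ry":0,"rz":0,"gripper":0.9}]' 50
```

```text
time: 3.2
tcp_pos: [0.5453, 0.2377, 0.1369]
ee_rot: [0.259, 0.966, 0.0, 0.0]
ft_force: [-3.3, 0.7, 3.4]
opening: 0.0259
gripper_force: 49.0
```

```bash
python3 -m crank '[{"dx":0,"dy":0,"dz":-7,"rx":0,"ry":0,"rz":0,"gripper":0.9},{"dx":0,"dy":0,"dz":-14,"rx":0,"ry":0,"rz":0,"gripper":0.9},{"dx":0,"dy":0,"dz":-19,"rx":0,"ry":0,"rz":0,"gripper":0.9},{"dx":0,"dy":0,"dz":-19,"rx":0,"ry":0,"rz":0,"gripper":0.9},{"dx":0,"dy":0,"dz":-19,"rx":0,"ry":0,"rz":0,"gripper":0.9}]' 50
python3 - <<'E'
from h import *
s=cam('scene'); d=cam('wrist')
print(blobs(s,'red')); print(sensors.state()['torque'])
cv2.imwrite('pics/l1.png',np.hstack([cv2.resize(s['color'][270:400,300:480],None,fx=3,fy=3)[:390,:400],cv2.resize(d['color'][220:480,200:440],None,fx=1.6,fy=1.5)[:390,:400]]))
E
```

```text
time: 3.82
tcp_pos: [0.5454, 0.2374, 0.1554]
ee_rot: [0.259, 0.966, -0.0, 0.0]
ft_force: [2.3, -1.0, -5.8]
opening: 0.0255
gripper_force: 49.5
[([353, 300, 97, 65, 2536], [395.1, 335.9])]
[-0.23649684 -0.44439941 -0.02718379]
```

View pics/l1.png

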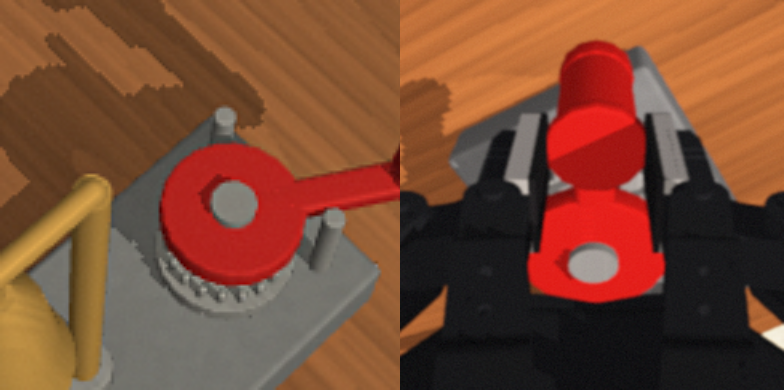

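The lever is lifted clear: the teeth show below the disc in the scene crop, at about (225,295), and the lift force is 5.8 N. Now swing it anticlockwise 60°, turning the tool with it.

```bash
python3 -m crank '[{"dx":-1.3,"dy":-14.8,"dz":0,"rx":0,"ry":0,"rz":-0.175,"gripper":0.9},{"dx":-5.1,"dy":-29.1,"dz":0,"rx":0,"ry":0,"rz":-0.349,"gripper":0.9},{"dx":-11.4,"dy":-42.5,"dz":0,"rx":0,"ry":0,"rz":-0.524,"gripper":0.9},{"dx":-19.9,"dy":-54.6,"dz":0,"rx":0,"ry":0,"rz":-0.698,"gripper":0.9},{"dx":-30.4,"dy":-65.1,"dz":0,"rx":0,"ry":0,"rz":-0.873,"gripper":0.9},{"dx":-42.5,"dy":-73.6,"dz":0,"rx":0,"ry":0,"rz":-1.047,"gripper":0.9},{"dx":-42.5,"dy":-73.6,"dz":0,"rx":0,"ry":0,"rz":-1.047,"gripper":0.9},{"dx":-42.5,"dy":-73.6,"dz":0,"rx":0,"ry":0,"rz":-1.047,"gripper":0.9}]' 50
```

```text
time: 4.92
tcp_pos: [0.5445, 0.1528, 0.1553]
ee_rot: [-0.257, 0.966, 0.0, -0.001]
ft_force: [-1.0, -1.8, -5.1]
opening: 0.0256
gripper_force: 49.5
```

```bash
python3 -m crank '[{"dx":0,"dy":0,"dz":6,"rx":0,"ry":0,"rz":0,"gripper":0.9},{"dx":0,"dy":0,"dz":10,"rx":0,"ry":0,"rz":0,"gripper":0.9},{"dx":0,"dy":0,"dz":14,"rx":0,"ry":0,"rz":0,"gripper":0.9},{"dx":0,"dy":0,"dz":18,"rx":0,"ry":0,"rz":0,"gripper":0.9},{"dx":0,"dy":0,"dz":18.5,"rx":0,"ry":0,"rz":0,"gripper":0.9},{"dx":0,"dy":0,"dz":18.5,"rx":0,"ry":0,"rz":0,"gripper":0.9}]' 50
```

```text
time: 5.68
tcp_pos: [0.5449, 0.1524, 0.1377]
ee_rot: [-0.259, 0.966, -0.0, -0.0]
ft_force: [-5.0, -3.0, 0.6]
opening: 0.0257
gripper_force: 50.1
```

It is down within 1 mm with no vertical load. I'll open briefly so it seats by itself, then check and regrip.

```bash
python3 -m crank '[{"dx":0,"dy":0,"dz":0,"rx":0,"ry":0,"rz":0,"gripper":0.5},{"dx":0,"dy":0,"dz":0,"rx":0,"ry":0,"rz":0,"gripper":0.5},{"dx":0,"dy":0,"dz":0,"rx":0,"ry":0,"rz":0,"gripper":0.5},{"dx":0,"dy":0,"dz":0,"rx":0,"ry":0,"rz":0,"gripper":0.5}]' 50
python3 - <<'E'
from h import *
s=cam('scene'); d=cam('wrist'); e=cam('side')
print(blobs(s,'red'))
print('hub',dep(s,376.8,343.4))
cv2.imwrite('pics/l2.png',np.hstack([cv2.resize(s['color'][290:400,330:460],(400,340)),cv2.resize(e['color'][150:230,220:320],(400,340))]))
E
```

```text
time: 6.18
tcp_pos: [0.5457, 0.1527, 0.1373]
ee_rot: [-0.259, 0.966, -0.0, 0.0]
ft_force: [-0.6, 0.2, -0.2]
opening: 0.0428
gripper_force: 0.0
[([352, 264, 55, 107, 2550], [381.4, 325.9])]
hub [0.61887469 0.19351558 0.13277886]
```

View pics/l2.png

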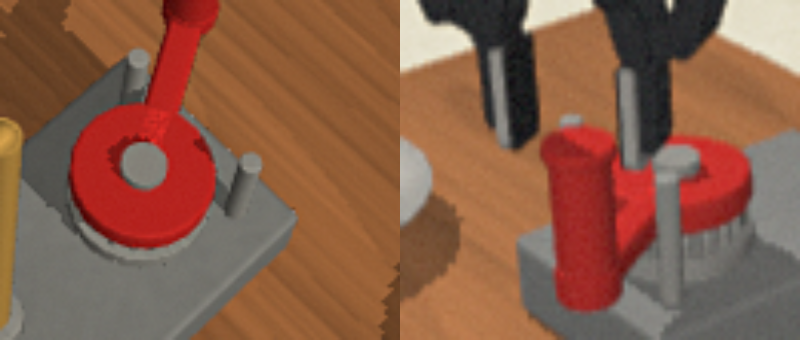

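The disc mask's bottom edge is at row 371, against 370 at the start and 365 when lifted, so the lever is fully seated. Regrip, then stroke clockwise.

```bash
python3 -m crank '[{"dx":0,"dy":0,"dz":0,"rx":0,"ry":0,"rz":0,"gripper":0.6},{"dx":0,"dy":0,"dz":0,"rx":0,"ry":0,"rz":0,"gripper":0.65},{"dx":0,"dy":0,"dz":0,"rx":0,"ry":0,"rz":0,"gripper":0.9},{"dx":0,"dy":0,"dz":0,"rx":0,"ry":0,"rz":0,"gripper":0.9},{"dx":0,"dy":0,"dz":0,"rx":0,"ry":0,"rz":0,"gripper":0.9}]' 50
python3 -m crank '[{"dx":-1.3,"dy":14.8,"dz":0,"rx":0,"ry":0,"rz":0.175,"gripper":0.9},{"dx":-5.1,"dy":29.1,"dz":0,"rx":0,"ry":0,"rz":0.349,"gripper":0.9},{"dx":-11.4,"dy":42.5,"dz":0,"rx":0,"ry":0,"rz":0.524,"gripper":0.9},{"dx":-19.9,"dy":54.6,"dz":0,"rx":0,"ry":0,"rz":0.698,"gripper":0.9},{"dx":-30.4,"dy":65.1,"dz":0,"rx":0,"ry":0,"rz":0.873,"gripper":0.9},{"dx":-42.5,"dy":73.6,"dz":0,"rx":0,"ry":0,"rz":1.047,"gripper":0.9},{"dx":-42.5,"dy":73.6,"dz":0,"rx":0,"ry":0,"rz":1.047,"gripper":0.9},{"dx":-42.5,"dy":73.6,"dz":0,"rx":0,"ry":0,"rz":1.047,"gripper":0.9}]' 50
```

```text
time: 6.95
tcp_pos: [0.5453, 0.1525, 0.1373]
ee_rot: [-0.259, 0.966, -0.0, 0.0]
ft_force: [-2.3, -0.2, 3.5]
opening: 0.0257
gripper_force: 49.0
time: 7.95
tcp_pos: [0.546, 0.2371, 0.1372]
ee_rot: [0.257, 0.966, 0.0, 0.001]
ft_force: [2.9, -1.4, -0.5]
opening: 0.0256
gripper_force: 49.2
```

Back at the start pose. Release, rise, check.

```bash
python3 -m crank '[{"dx":0,"dy":0,"dz":0,"rx":0,"ry":0,"rz":0,"gripper":0},{"dx":0,"dy":0,"dz":0,"rx":0,"ry":0,"rz":0,"gripper":0},{"dx":0,"dy":0,"dz":0,"rx":0,"ry":0,"rz":0,"gripper":0},{"dx":0,"dy":0,"dz":0,"rx":0,"ry":0,"rz":0,"gripper":0},{"dx":0,"dy":0,"dz":-50,"rx":0,"ry":0,"rz":0,"gripper":0},{"dx":0,"dy":0,"dz":-100,"rx":0,"ry":0,"rz":0,"gripper":0},{"dx":0,"dy":0,"dz":-120,"rx":0,"ry":0,"rz":0,"gripper":0},{"dx":0,"dy":0,"dz":-120,"rx":0,"ry":0,"rz":0,"gripper":0}]' 50
python3 - <<'E'
from h import *
s=cam('scene');d=cam('side'); w=cam('wrist'); print(blobs(s,'red'),blobs(s,'blue'),blobs(d,'red'),blobs(d,'blue'),blobs(w,'red'))
E
```

```text
time: 8.95
tcp_pos: [0.5463, 0.2379, 0.2591]
ee_rot: [0.259, 0.966, 0.001, 0.002]
ft_force: [0.1, 0.2, -0.4]
opening: 0.0856
gripper_force: 0.0
[([352, 306, 104, 64, 2647], [398.0, 339.4])] [([260, 135, 29, 41, 656], [277.6, 155.6]), ([212, 163, 45, 35, 1020], [233.1, 180.4])] [([225, 162, 83, 43, 1438], [260.7, 188.4])] [([374, 278, 105, 58, 3200], [420.0, 307.7])] [([630, 0, 10, 22, 123], [636.0, 7.4]), ([288, 203, 68, 133, 4916], [321.7, 277.0])]
```

Both levers' masks match the starting pictures to within 0.2 px, so I'm handing in.

```bash
python3 -c "
from workcell import r
print(r.finish_job())"
```

```text
the job is handed in; nothing more can be done
None
```

I lifted the red lever, swung it back about 60°, let it seat fully and turned it clockwise to its starting position, leaving it down and released. The blue lever did not move, and the job was handed in at about 9 s; the screw angle itself could not be read directly, and no verdict came back.

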